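Mixing balls in the pot, hardener uncapped

TASK

Get a batch of two-part filler ready: tip all six steel mixing balls from the blue tray into the grey mixing pot and set the empty tray back on the bench, standing flat. Then, because hardener spoils in the air and is opened last, unscrew the red hardener cap - nobody knows whether its thread is left- or right-handed, so try it both ways - and lift it straight off. Finish still holding the cap upright and still, clear above the bottle it came from, so that the hardener can be drawn off; leave the white resin cap on and the other things on the bench where they are.

Things in the scene. Friction and masses are not known exactly. Their poses are not given: they have to be found in the camera images.
- tray: Loose blue pouring tray, 0.1 kg. Origin on its underside; x from spout to back, y across, z up; starts at a yaw of -2.1 to -1.05 rad (spout to the left). Side walls flat and parallel, 56 mm over all, 34 mm high, x = -23 to +43 mm: grip across them near x = +5 mm. The floor slopes up 27 deg from x = -22 mm to the lip of the 50 mm wide spout (see its point). Tipped spout down 50 to 65 deg it empties.
- tray_lip (a point): Middle of the pouring lip of the blue tray: x = -61 mm, 23 mm above the tray's underside.
- ball1: Steel mixing ball, 14 mm diameter, 11 g; origin at its centre. Starts on the floor of the blue tray.
- ball2: Steel mixing ball, 14 mm diameter, 11 g; origin at its centre. Starts on the floor of the blue tray.
- ball3: Steel mixing ball, 14 mm diameter, 11 g; origin at its centre. Starts on the floor of the blue tray.
- ball4: Steel mixing ball, 14 mm diameter, 11 g; origin at its centre. Starts on the floor of the blue tray.
- ball5: Steel mixing ball, 14 mm diameter, 11 g; origin at its centre. Starts on the floor of the blue tray.
- ball6: Steel mixing ball, 14 mm diameter, 11 g; origin at its centre. Starts on the floor of the blue tray.
- mixing_pot: Grey round open mixing pot, loose, standing upright on the bench. Origin at the centre of its underside, z up. Rim radius 55 mm, height 65 mm, wall 4 mm, narrowing a little towards its foot.
- tote: Plywood bottle tote screwed to the bench, 90 (x) x 204 (y) x 52 mm high, yaw within 0.35 rad of 0. Origin at the centre of its underside, z up. Two like white bottles, 67 mm in diameter, are wedged in it so that they cannot turn, at y = +55 and -55 mm: hardener and resin, told apart by the cap's colour only. Their shoulders lie below 103 mm.
- place_left (a point): Centre of the neck rim of the bottle at the tote's +y side, 131 mm above the bench; inside the cap while that is on. One of the two bottles has a left-hand thread, the other a right-hand one, so that caps are not mixed up; which is which differs from set to set and cannot be seen. Right-hand loosens anticlockwise seen from above, left-hand clockwise.
- place_right (a point): The same for the bottle at the -y side. Both threads are short: turned the tight way the cap meets a firm stop within 4 degrees; turned the loosening way it moves lightly (under 0.1 N m), stays caught up to about 40 degrees, lifts straight off anywhere from 50 to 85, and meets a stop at about 93. While caught it cannot be pulled off.
- hardener_cap: Red ribbed screw cap, white index bar on top, 47 mm in diameter, 30 mm high, 30 g, screwed tight on either bottle. Origin at the centre of its underside, z up, x along the index bar; starts 105 mm above the bench, its top at 135 mm, with about 1 mm of sideways play. Grip it across its sides from above, fingertips a few mm above its lower edge.
- resin_cap: White ribbed screw cap with a grey index bar, same size and frame as the red one, on the other bottle. It stays on.
- masking_roll: Roll of masking tape lying flat behind the pot, 96 mm in diameter, 25 mm high; origin at the centre of its underside. It stays where it is.
There are look-alikes about, which are no part of the job. Of the things shaped like the hardener_cap, the red one is meant.

How it is judged:
On the way, in this order (a step that is already met when the one before it is completed fails the run):
1. all six mixing balls lie in the upright mixing pot, the hardener still capped (horizontal distance between each of ball1, ball2, ball3, ball4, ball5, ball6 and mixing_pot below 0.05 m and height (world z) of each of ball1, ball2, ball3, ball4, ball5, ball6 below 0.06 m and angle between mixing_pot's own z axis and vertical below 0.12 rad and height (world z) of mixing_pot below 0.012 m and not (z of hardener_cap in the frame of tote above 0.125 m)), for 0.3 s.
2. the tray stands flat on the bench again, released, the hardener still capped (angle between tray's own z axis and vertical below 0.12 rad and height (world z) of tray below 0.012 m and contact force between the fingers and tray below 0.1 N and not (z of hardener_cap in the frame of tote above 0.125 m)), for 0.2 s.
3. the hardener cap has come off its bottle, held by the fingers (z of hardener_cap in the frame of tote above 0.125 m and contact force between the fingers and hardener_cap above 0.5 N), for 0.2 s.
At the end, for the whole second after the job is handed in: All six balls in the upright pot; the tray flat on the bench (within 7 degrees), let go; the white cap still on; the fingers hold the red cap upright (within 15 degrees) and still, its underside 20 mm or more above its bottle's rim, within 45 mm of the bottle's axis (horizontal distance between each of ball1, ball2, ball3, ball4, ball5, ball6 and mixing_pot below 0.05 m and height (world z) of each of ball1, ball2, ball3, ball4, ball5, ball6 below 0.06 m and angle between each of mixing_pot, tray's own z axis and vertical below 0.12 rad and height (world z) of each of mixing_pot, tray below 0.012 m and z of resin_cap in the frame of tote below 0.112 m and x of resin_cap in the frame of tote between -0.01 and 0.01 m and angle between resin_cap's own z axis and vertical below 0.15 rad and (horizontal distance between hardener_cap and place_left below 0.045 m or horizontal distance between hardener_cap and place_right below 0.045 m) and horizontal distance between hardener_cap and resin_cap above 0.065 m and z of hardener_cap in the frame of tote above 0.151 m and angle between hardener_cap's own z axis and vertical below 0.26 rad and linear speed of hardener_cap below 0.03 m/s and contact force between the fingers and hardener_cap above 0.5 N and contact force between hardener_cap and tote below 0.05 N); the arm keeps its last pose, push and grip.
It fails at once if the white resin cap is taken off or knocked off (z of resin_cap in the frame of tote above 0.118 m).
It fails at once if the mixing pot is knocked over (angle between mixing_pot's own z axis and vertical above 0.6 rad).
It fails at once if the roll of masking tape is shoved away (distance of masking_roll from where it was at the start of the episode above 0.03 m).
It also fails if it takes over 62 s, if anything falls off the work surface, if the arm or the gripper's body presses on something with over 40 N, if the wrist force passes 120 N, or if a joint passes its speed limit or range.

ROBOT

A 7-joint arm with a two-finger parallel gripper is mounted at the origin on a cart in front of the work surface, level with it; the furniture and walls round the work are solid. World frame = base frame: x ahead of the robot, y to its left, z up, the work surface at z = 0. Lengths are in m, angles in rad, forces in N, time in s.
With the tool pointing down it reaches from about 0.4 to 0.85 m from the base axis. Payload 10.4 kg.
Tool frame: the origin (TCP) lies midway between the tips of the shut fingers; the grasp point (between the pads) lies 19 mm behind it; z points along the fingers, y is the line along which they close (so a half turn about z gives the same grasp; the last joint's range is limited). The gripper opens to 87 mm and grips with 3 to 60 N. Pads are 19 mm wide; open, the fingers measure 117 mm over their backs; the gripper's body (75 mm by 190 mm) begins 51 mm behind the grasp point.
Start: joints at [1.238, 0.332, -0.065, 1.46, 0.022, 1.35, -0.088], TCP at [0.191, -0.595, 0.223] pointing down, gripper open.
Joint ranges: [-2.6, 2.6], [-0.5, 2.12], [-1.47, 1.34], [0.16, 2.42], [-1.27, 4.41], [0.06, 2.06], [-2.6, 2.6]. Speed limits (rad/s): [2.22, 2.22, 2.79, 2.79, 3.14, 3.14, 3.14].

INTERFACE

Orientations are given as a unit quaternion [x, y, z, w].
In Python, from bench import sensors, eyes, order gives the robot as it stands.
- The arm moves only by the tool arm_command, never from a script. Its argument "steps" is a list of rows, each an object with "rot": the turn, a rotation vector about the world's x, y, z in degrees, a list of three; "slide": the shift along the world's x, y, z in m, a list of three; "grip": the opening, from 0 (shut) to 1 (fully open). A call has exactly 8 rows; each row shifts and turns the commanded pose from where the row before left it; what a row does not reach is not made up. A row lasts 1/8 s, in which the tool goes at most 62.5 mm and 10.7 degrees, less where a joint would pass 70% of its speed; a pose out of reach is approached as far as the arm can. A call with a gripper value outside its range is refused whole. The fingers move at their own pace and stop on an object; "newtons" is the grip in N (left out, the last holds). Time passes only in rows, so rows that do not move let the fingers close, or fill a call up. It gives the time, the measured TCP pose, the force, the opening and the grip force at its end, in the units of the state.
- sensors.read_state(): the state, without advancing time (a new reading comes with each control period).
- eyes.camera(name): name is "side" or "top"; returns a dict with "pixels" (420x560x3 uint8, red, green, blue), "intrinsics" (3x3 intrinsics, pixels), "pose" (4x4, takes a point from camera to world coordinates). Camera axes: x right, y down, z forward; pixel columns grow to the right and rows downward; lengths in m; the calibration is good to about 2 mm. A picture is of the moment at which its call begins. There is no depth.
- order.close_job(): hands the job in; it is judged then, once.
Trained networks look in a picture, given as the dict that the camera call returned (one of the last four; its "shot" number tells which), for a name from the list of things; names that differ only in an ending like _2 or _b are one class to them, and where a whole thing is asked for, a point or a joint stands for the part that bears it (a point fixed in the world has none). Each returns a list of dicts, best first, with "conf" (0 to 1); they miss things now and then, are a little off and sometimes report something else, mostly with a low value. They report only what shows in the picture. A call takes as long as a camera call. They do not tell look-alikes from the thing itself.
- eyes.look_for(name, picture): "bbox" ([left, top, right, bottom] in pixels, round what is visible of it).
The state is a dict: "time": time; "joint_positions": joint angles; "joint_vel": joint speeds; "joint_torque": joint torques, N m; "ee_pos": TCP position; "eef_rot": TCP orientation; "ft_force": force on the tool from outside, world axes, zero at the start; "torque": the same for the moment, N m; "width": finger opening in m; "grip_force": force on a finger pad.
Only numpy, scipy, OpenCV 4.12 (cv2) and the standard library are available. Lean on these libraries where they do the work, as an engineer would, in place of code of your own. Each camera call takes 0.05 s, during which the arm holds its last target. There are 200 camera calls.

## Working session

There is one attempt and no reset: what is moved stays moved. The work goes in short steps, Python scripts to look and compute and a tool call to move; the robot and the scene stay as the last step left them, time stands still between calls to the robot, and variables do not carry over. Pictures are saved under pics/ and viewed, at most 10 in all, crops included, and the job is handed in when it is done.

Besides the shell and the picture viewer there is one more tool, called after "Request:" by a JSON object that holds its "fn" and its "kwargs", one argument or row to a line. arm_command: Moves the arm, as the interface text tells. Its arguments: {"type":"object","properties":{"steps":{"type":"array","items":{"type":"object","properties":{"rot":{"type":"array","items":{"type":"number"}},"slide":{"type":"array","items":{"type":"number"}},"grip":{"type":"number"}}}},"newtons":{"type":"number"}},"required":["steps"]}

```bash
mkdir -p pics; ls; python3 - <<'E'
from bench import sensors, eyes, order
import cv2
s=sensors.read_state();print({k:s[k] for k in('time','ee_pos','eef_rot','width','ft_force')})
for n in('side','top'):
    p=eyes.camera(n);cv2.imwrite(f'pics/{n}0.png',p['pixels'][:,:,::-1])
    print(n,p['intrinsics'],p['pose'])
    for t in('tray','mixing_pot','tote','hardener_cap','resin_cap','masking_roll','ball1'):
        print(t,[(r['bbox'],round(r['conf'],2)) for r in eyes.look_for(t,p)[:7]])
E
```

```text
pics
{'time': 0.0, 'ee_pos': array([ 0.1903852 , -0.59490876,  0.2217546 ]), 'eef_rot': array([ 9.88027202e-01,  1.54278222e-01, -1.57247477e-04, -6.73297654e-04]), 'width': 0.08689060621812396, 'ft_force': array([ 0.0269911 , -0.56794244, -0.26515112])}
side [[386.03521721   0.         277.21249048]
 [  0.         386.03521721 212.90688365]
 [  0.           0.           1.        ]] [[-0.95762653 -0.15017042  0.24576468  0.33891823]
 [-0.28769397  0.53890149 -0.79171798  0.7131899 ]
 [-0.01355033 -0.82887516 -0.55926949  0.63190504]
 [ 0.          0.          0.          1.        ]]
tray [([302.9, 182.6, 337.3, 208.5], 0.74)]
mixing_pot [([259.7, 205.7, 298.8, 246.9], 0.87)]
tote []
hardener_cap [([322.2, 234.0, 339.2, 255.8], 0.87), ([302.3, 247.1, 323.0, 270.6], 0.78), ([255.2, 243.0, 282.8, 267.4], 0.56), ([202.1, 269.9, 296.7, 360.9], 0.37)]
resin_cap [([221.2, 277.1, 245.3, 302.7], 0.7), ([205.2, 267.3, 300.0, 356.5], 0.69)]
masking_roll [([218.4, 217.8, 253.1, 243.0], 0.75), ([202.2, 271.8, 297.4, 359.2], 0.61)]
ball1 [([299.3, 180.6, 334.0, 210.0], 0.43)]
top [[401.07469062 
[... 170 characters left out ...]
731e-01]
 [-9.99790186e-01  2.45342584e-04 -2.04823024e-02 -3.31388777e-02]
 [ 2.03988599e-02 -7.90267475e-02 -9.96663765e-01  1.01740023e+00]
 [ 0.00000000e+00  0.00000000e+00  0.00000000e+00  1.00000000e+00]]
tray [([355.3, 208.3, 401.6, 245.2], 0.55)]
mixing_pot [([270.4, 178.6, 316.3, 220.1], 0.95), ([137.1, 177.8, 236.5, 242.8], 0.59)]
tote [([135.3, 180.4, 234.9, 242.2], 0.56), ([353.1, 209.9, 400.6, 242.5], 0.24)]
hardener_cap [([184.9, 205.2, 211.0, 225.2], 0.83), ([279.1, 248.4, 298.9, 271.7], 0.62), ([248.9, 236.3, 265.6, 255.1], 0.51)]
resin_cap [([137.6, 192.6, 164.1, 211.1], 0.84)]
masking_roll [([263.9, 136.1, 300.0, 175.3], 0.57), ([136.9, 190.7, 165.4, 211.9], 0.46)]
ball1 []
```

```bash
python3 - <<'E'
import cv2
a=cv2.imread('pics/top0.png')[120:290,110:430]
cv2.imwrite('pics/top0c.png',cv2.resize(a,None,fx=2.5,fy=2.5,interpolation=cv2.INTER_CUBIC))
a=cv2.imread('pics/side0.png')[150:380,180:380]
cv2.imwrite('pics/side0c.png',cv2.resize(a,None,fx=2.6,fy=2.6,interpolation=cv2.INTER_CUBIC))
E
```

```text
(no output)
```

View pics/top0c.png

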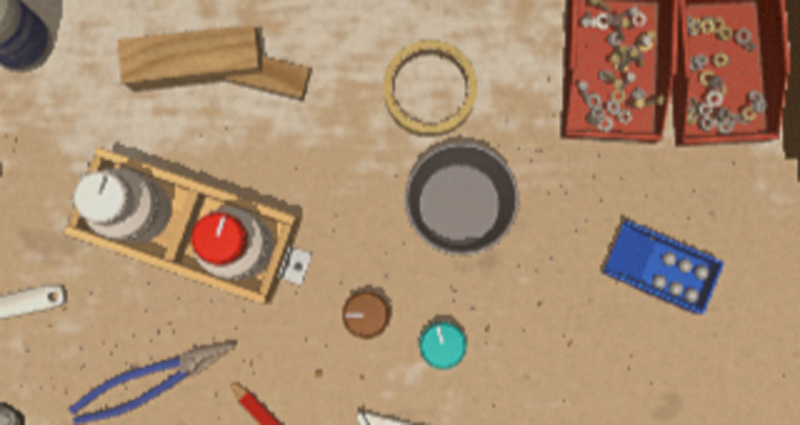

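View pics/side0c.png

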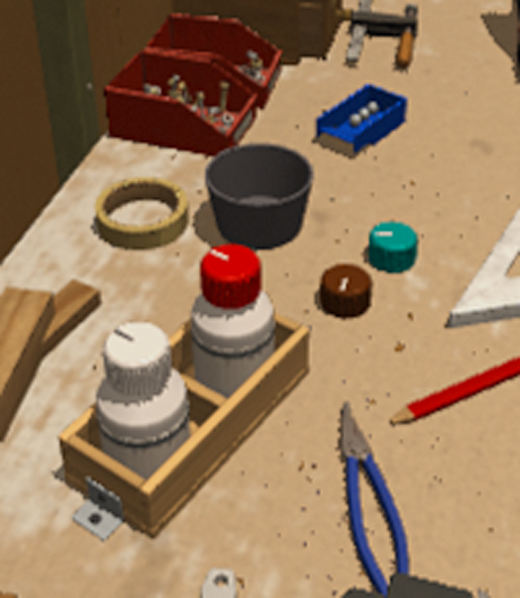

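Red cap sits on the right (-y) bottle, at top-image pixel about (198,215). The tray is at (374,226), spout to the left, and the pot at (294,200) with the tape behind it. Next I'll fit poses.

```bash
cat >h.py <<'E'
import numpy as np,cv2
from scipy.optimize import minimize
from bench import sensors,eyes,order
def proj(p,P):
    P=np.atleast_2d(P);T=np.linalg.inv(p['pose']);c=P@T[:3,:3].T+T[:3,3]
    u=c@p['intrinsics'].T;return u[:,:2]/u[:,2:]
def ray(p,uv,z):
    d=p['pose'][:3,:3]@np.linalg.solve(p['intrinsics'],[*uv,1]);o=p['pose'][:3,3]
    return o+d*(z-o[2])/d[2]
def mask(p,col,box):
    h=cv2.cvtColor(p['pixels'],cv2.COLOR_RGB2HSV);H,S,V=cv2.split(h)
    m={'blue':(H>100)&(H<130)&(S>120),'red':((H<8)|(H>172))&(S>150)&(V>90)}[col].astype(np.uint8)
    k=np.zeros_like(m);l,t,r,b=map(int,box);k[t:b,l:r]=1;m*=k
    n,lab,st,_=cv2.connectedComponentsWithStats(m)
    return lab==1+np.argmax(st[1:,4])
def hullmask(m,s=4):
    y,x=np.nonzero(m);P=np.r_[[np.c_[x+dx,y+dy] for dx in(-.5,.5) for dy in(-.5,.5)]].reshape(-1,2)
    return fill(P,s)
def fill(P,s=4):
    im=np.zeros((420*s,560*s),np.uint8);cv2.fillConvexPoly(im,cv2.convexHull(np.round((P+.5)*s).astype(np.int32)),1);return im>0
TR=np.array([[-61,-25,23],[-61,25,23],[-23,-28,0],[-23,28,0],[-23,-28,34],[-23,28,34],[43,-28,0],[43,28,0],[43,-28,34],[43,28,34]])/1000
def cyl(r0,r1,h):
    a=np.linspace(0,2*np.pi,60);return np.r_[np.c_[r0*np.cos(a),r0*np.sin(a),0*a],np.c_[r1*np.cos(a),r1*np.sin(a),0*a+h]]
def place(M,x,y,z,w):
    c,s=np.cos(w),np.sin(w);return M@np.array([[c,-s,0],[s,c,0],[0,0,1]]).T+[x,y,z]
def fit(M,z,views,x0,yaw=True):
    H=[(p,hullmask(m)) for p,m in views]
    def f(q):
        P=place(M,q[0]/1e3,q[1]/1e3,z,q[2] if yaw else 0);e=0
        for p,m in H:
            k=fill(proj(p,P));e+=1-(k&m).sum()/(k|m).sum()
        return e
    x0=np.array([x0[0]*1e3,x0[1]*1e3]+([x0[2]] if yaw else []))
    S=np.vstack([x0]+[x0+d for d in np.diag([15,15,.3][:len(x0)])])
    r=minimize(f,x0,method='Nelder-Mead',options=dict(initial_simplex=S,maxiter=150,xatol=.1,fatol=1e-4));return r.x.round(3),round(r.fun,3)
E
python3 - <<'E'
from h import *
s=eyes.camera('side');t=eyes.camera('top')
B=(mask(s,'blue',(290,175,345,215)),mask(t,'blue',(345,200,408,250)))
R=(mask(s,'red',(245,238,290,272)),mask(t,'red',(180,200,215,230)))
x0=ray(t,(374,226),.02)
for v in([(s,B[0]),(t,B[1])],[(t,B[1])]): print('tray',fit(TR,0,v,(x0[0],x0[1],-1.8)))
x0=ray(t,(198,215),.135)
for v in([(s,R[0]),(t,R[1])],[(t,R[1])],[(s,R[0])]): print('cap',fit(cyl(.0235,.0235,.03),.105,v,x0[:2],False))
print('resin',ray(t,(151,202),.133),'pot',ray(t,(110+462/2.5,120+196/2.5),.065),ray(s,(180+259/2.6,150+185/2.6),.065),'roll',ray(t,(110+430/2.5,120+87/2.5),.025))
E
```

```text
tray (array([ 511.907, -287.463,   -1.984]), np.float64(0.175))
tray (array([ 511.358, -288.185,   -1.98 ]), np.float64(0.043))
cap (array([536.79 , 141.326]), np.float64(0.158))
cap (array([536.059, 140.964]), np.float64(0.063))
cap (array([537.08 , 142.008]), np.float64(0.082))
resin [0.56399769 0.24038709 0.133     ] pot [ 0.57949592 -0.07974962  0.065     ] [ 0.57134992 -0.05504307  0.065     ] roll [ 0.69388153 -0.05000461  0.025     ]
```

Request:
{"fn": "arm_command", "kwargs": {
  "steps": [
    {"slide": [0.04, 0.038, 0], "rot": [0, 0, 6.1], "grip": 1},
    {"slide": [0.04, 0.038, 0], "rot": [0, 0, 6.1], "grip": 1},
    {"slide": [0.04, 0.038, 0], "rot": [0, 0, 6.1], "grip": 1},
    {"slide": [0.04, 0.038, 0], "rot": [0, 0, 6.1], "grip": 1},
    {"slide": [0.04, 0.038, 0], "rot": [0, 0, 6.1], "grip": 1},
    {"slide": [0.04, 0.038, -0.02], "rot": [0, 0, 6.1], "grip": 1},
    {"slide": [0.04, 0.038, -0.02], "rot": [0, 0, 6.1], "grip": 1},
    {"slide": [0.04, 0.038, -0.02], "rot": [0, 0, 6.1], "grip": 1}
  ]
}}

```text
time: 1.9
ee_pos: [0.5117, -0.2901, 0.1623]
eef_rot: [0.835, 0.55, 0.0, 0.0]
ft_force: [0.2, 0.3, -0.5]
width: 0.0872
grip_force: 0.0
```

```bash
python3 - <<'E'
from h import *
s=eyes.camera('side');t=eyes.camera('top')
bb={}
for n,p in(('s',s),('t',t)):
    for o in('mixing_pot','tray','hardener_cap','resin_cap'): print(n,o,[(r['bbox'],round(r['conf'],2)) for r in eyes.look_for(o,p)[:2]])
M=cyl(.045,.055,.065)
bs,bt=np.array([259.7,205.7,298.8,246.9]),np.array([270.4,178.6,316.3,220.1])
def bx(p,x,y,M,z=0):
    u=proj(p,M+[x,y,z]);return np.r_[u.min(0),u.max(0)]
print(bx(s,.5795,-.0797,M),bx(t,.5795,-.0797,M))
f=lambda q:np.abs(bx(s,*q,M)-bs).sum()+np.abs(bx(t,*q,M)-bt).sum()
r=minimize(f,[.578,-.075],method='Nelder-Mead');print(r.x,r.fun,bx(s,*r.x,M),bx(t,*r.x,M))
E
```

```text
s mixing_pot [([258.0, 207.3, 303.0, 247.6], 0.78)]
s tray []
s hardener_cap [([321.5, 234.3, 340.5, 256.4], 0.79), ([257.3, 244.5, 281.3, 268.2], 0.7)]
s resin_cap [([219.8, 275.6, 244.8, 301.5], 0.61), ([303.5, 183.6, 336.8, 206.9], 0.19)]
t mixing_pot [([268.5, 176.8, 319.0, 222.0], 0.76), ([137.4, 180.8, 238.2, 243.9], 0.34)]
t tray [([352.5, 208.6, 395.1, 238.5], 0.93), ([187.9, 205.8, 209.5, 225.3], 0.6)]
t hardener_cap [([186.7, 207.9, 212.3, 224.1], 0.9), ([248.9, 233.8, 266.5, 254.6], 0.62)]
t resin_cap [([138.9, 189.0, 165.9, 211.4], 0.78)]
[258.13549053 203.97384985 300.46719639 245.81818752] [271.7611406  175.61028091 317.74830822 221.36214925]
[ 0.57553377 -0.07619823] 8.62809424920431 [259.14199509 204.85831161 301.63329546 246.90069153] [270.29186663 177.244613   316.30095039 223.02994319]
```

Request:
{"fn": "arm_command", "kwargs": {
  "newtons": 25,
  "steps": [
    {"slide": [-0.001, -0.001, -0.03], "grip": 1},
    {"slide": [-0.001, -0.001, -0.03], "grip": 1},
    {"slide": [0, 0, -0.03], "grip": 1},
    {"slide": [0, 0, -0.03], "grip": 1},
    {"slide": [0, 0, -0.02], "grip": 1},
    {"slide": [0, 0, -0.015], "grip": 1},
    {"slide": [0, 0, 0], "grip": 1},
    {"slide": [0, 0, 0], "grip": 0.75}
  ]
}}

```text
schema error: expected keys rot, slide, grip
```

Request:
{"fn": "arm_command", "kwargs": {
  "newtons": 25,
  "steps": [
    {"slide": [-0.001, -0.001, -0.03], "rot": [0, 0, 0], "grip": 1},
    {"slide": [-0.001, -0.001, -0.03], "rot": [0, 0, 0], "grip": 1},
    {"slide": [0, 0, -0.03], "rot": [0, 0, 0], "grip": 1},
    {"slide": [0, 0, -0.03], "rot": [0, 0, 0], "grip": 1},
    {"slide": [0, 0, -0.02], "rot": [0, 0, 0], "grip": 1},
    {"slide": [0, 0, -0.015], "rot": [0, 0, 0], "grip": 1},
    {"slide": [0, 0, 0], "rot": [0, 0, 0], "grip": 1},
    {"slide": [0, 0, 0], "rot": [0, 0, 0], "grip": 0.75}
  ]
}}

```text
time: 3.4
ee_pos: [0.5092, -0.2936, 0.0085]
eef_rot: [0.836, 0.549, 0.0, 0.001]
ft_force: [0.2, 0.4, 0.7]
width: 0.0822
grip_force: 0.0
```

Request:
{"fn": "arm_command", "kwargs": {
  "steps": [
    {"slide": [0, 0, 0], "rot": [0, 0, 0], "grip": 0.5},
    {"slide": [0, 0, 0], "rot": [0, 0, 0], "grip": 0.5},
    {"slide": [0, 0, 0], "rot": [0, 0, 0], "grip": 0.5},
    {"slide": [0, 0, 0], "rot": [0, 0, 0], "grip": 0.5},
    {"slide": [0, 0, 0.01], "rot": [0, 0, 0], "grip": 0.5},
    {"slide": [0, 0, 0.02], "rot": [0, 0, 0], "grip": 0.5},
    {"slide": [0, 0, 0.02], "rot": [0, 0, 0], "grip": 0.5},
    {"slide": [0, 0, 0.02], "rot": [0, 0, 0], "grip": 0.5}
  ]
}}

```text
time: 4.4
ee_pos: [0.5088, -0.2934, 0.0796]
eef_rot: [0.836, 0.549, 0.0, 0.001]
ft_force: [0.9, 0.4, -1.8]
width: 0.0555
grip_force: 25.0
```

Request:
{"fn": "arm_command", "kwargs": {
  "steps": [
    {"slide": [0.003, 0.011, 0.01], "rot": [0, 0, 0], "grip": 0.5},
    {"slide": [0.005, 0.02, 0.005], "rot": [0, 0, 0], "grip": 0.5},
    {"slide": [0.006, 0.022, 0], "rot": [0, 0, 0], "grip": 0.5},
    {"slide": [0.006, 0.024, 0], "rot": [0, 0, 0], "grip": 0.5},
    {"slide": [0.006, 0.024, 0], "rot": [0, 0, 0], "grip": 0.5},
    {"slide": [0.005, 0.02, 0], "rot": [0, 0, 0], "grip": 0.5},
    {"slide": [0.003, 0.012, 0], "rot": [0, 0, 0], "grip": 0.5},
    {"slide": [0, 0.004, 0], "rot": [0, 0, 0], "grip": 0.5}
  ]
}}

```text
time: 5.4
ee_pos: [0.5426, -0.1548, 0.0924]
eef_rot: [0.836, 0.549, -0.0, -0.0]
ft_force: [-0.1, -0.7, -1.9]
width: 0.0558
grip_force: 25.0
```

```bash
python3 - <<'E'
from h import *
s=eyes.camera('side');cv2.imwrite('pics/s1.png',cv2.resize(s['pixels'][150:290,200:400,::-1],None,fx=3,fy=3,interpolation=cv2.INTER_CUBIC))
st=sensors.read_state();print(st['joint_positions'],st['ee_pos'])
E
```

```text
[ 0.60220968  0.35142976 -0.47983686  1.75506779  0.1809812   1.07936319
 -0.34655244] [ 0.5424641  -0.15513624  0.09236831]
```

View pics/s1.png

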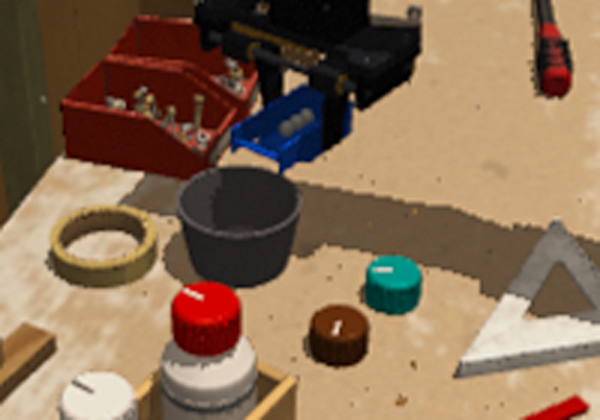

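Request:
{"fn": "arm_command", "kwargs": {
  "steps": [
    {"slide": [0, 0, 0.003], "rot": [-2.75, 1.19, 0], "grip": 0.5},
    {"slide": [0, 0, 0.003], "rot": [-2.75, 1.19, 0], "grip": 0.5},
    {"slide": [0, 0, 0.003], "rot": [-2.75, 1.19, 0], "grip": 0.5},
    {"slide": [0, 0, 0.003], "rot": [-2.75, 1.19, 0], "grip": 0.5},
    {"slide": [0, 0, 0.003], "rot": [-2.75, 1.19, 0], "grip": 0.5},
    {"slide": [0, 0, 0.003], "rot": [-2.75, 1.19, 0], "grip": 0.5},
    {"slide": [0, 0, 0.003], "rot": [-2.75, 1.19, 0], "grip": 0.5},
    {"slide": [0, 0, 0], "rot": [0, 0, 0], "grip": 0.5}
  ]
}}

```text
time: 6.45
ee_pos: [0.5427, -0.1557, 0.1132]
eef_rot: [0.822, 0.54, -0.152, 0.1]
ft_force: [0.6, -0.7, -2.4]
width: 0.0557
grip_force: 25.0
```

```bash
python3 - <<'E'
from h import *
from scipy.spatial.transform import Rotation as R
st=sensors.read_state();print(st['joint_positions'],st['ee_pos'])
Q=R.from_quat(st['eef_rot']).as_matrix();print(Q.round(3))
# tray axes: tool x-> spout dir?, tool z = -up
L=st['ee_pos']+.066*Q[:,0]-.0145*Q[:,2];print('lip',L)
s=eyes.camera('side');t=eyes.camera('top');pot=np.array([.577,-.078,.065])
out=[]
for p in(s,t):
    im=p['pixels'][:,:,::-1].copy();u=proj(p,L)[0];k=proj(p,pot+[0,0,0])[0]
    im=cv2.resize(im,None,fx=4,fy=4,interpolation=cv2.INTER_CUBIC)
    for a,c in((u,(0,255,255)),(k,(0,0,255))): cv2.circle(im,tuple((a*4+2).astype(int)),3,c,-1)
    c=(k*4).astype(int);out.append(im[c[1]-250:c[1]+250,c[0]-200:c[0]+200])
cv2.imwrite('pics/m2.png',np.hstack(out))
E
```

```text
[ 0.33851237  0.40699215 -0.42819935  1.68023964  0.5065567   1.30673785
 -0.67014217] [ 0.54269699 -0.15573228  0.11321184]
[[ 0.371  0.918 -0.142]
 [ 0.857 -0.397 -0.328]
 [-0.358 -0.    -0.934]]
lip [ 0.5692267  -0.09440246  0.10315807]
```

View pics/m2.png

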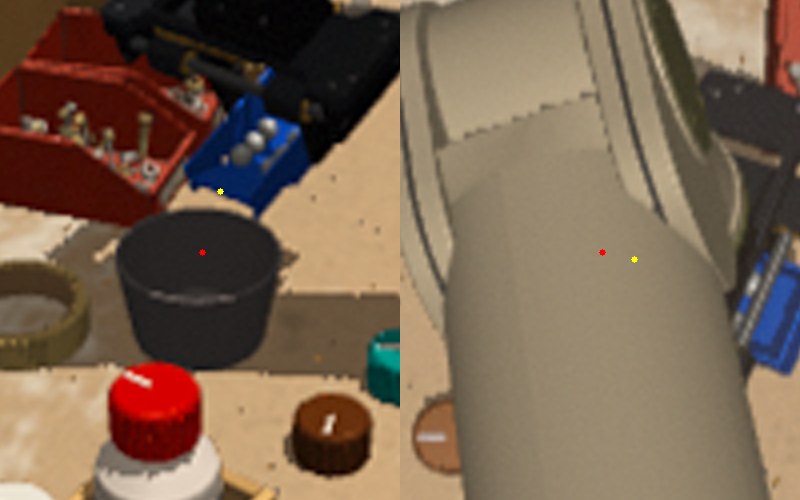

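Request:
{"fn": "arm_command", "kwargs": {
  "steps": [
    {"slide": [0.0004, 0.001, 0.002], "rot": [-2.52, 1.09, 0], "grip": 0.5},
    {"slide": [0.0004, 0.001, 0.002], "rot": [-2.52, 1.09, 0], "grip": 0.5},
    {"slide": [0.0004, 0.001, 0.002], "rot": [-2.52, 1.09, 0], "grip": 0.5},
    {"slide": [0.0004, 0.001, 0.002], "rot": [-2.52, 1.09, 0], "grip": 0.5},
    {"slide": [0.0004, 0.001, 0.002], "rot": [-2.52, 1.09, 0], "grip": 0.5},
    {"slide": [0.0004, 0.001, 0.002], "rot": [-2.52, 1.09, 0], "grip": 0.5},
    {"slide": [0.0004, 0.001, 0.002], "rot": [-2.52, 1.09, 0], "grip": 0.5},
    {"slide": [0.0004, 0.001, 0.002], "rot": [-2.52, 1.09, 0], "grip": 0.5}
  ]
}}

```text
time: 7.55
ee_pos: [0.5459, -0.1482, 0.1298]
eef_rot: [0.778, 0.51, -0.307, 0.202]
ft_force: [-0.5, 0.7, -0.7]
width: 0.056
grip_force: 25.0
```

Request:
{"fn": "arm_command", "kwargs": {
  "steps": [
    {"slide": [0.0008, 0.002, 0.0015], "rot": [-2.52, 1.09, 0], "grip": 0.5},
    {"slide": [0.0008, 0.002, 0.0015], "rot": [-2.52, 1.09, 0], "grip": 0.5},
    {"slide": [0.0008, 0.002, 0.0015], "rot": [-2.52, 1.09, 0], "grip": 0.5},
    {"slide": [0.0008, 0.002, 0.0015], "rot": [-2.52, 1.09, 0], "grip": 0.5},
    {"slide": [0.0008, 0.002, 0.0015], "rot": [-2.52, 1.09, 0], "grip": 0.5},
    {"slide": [0.0008, 0.002, 0.0015], "rot": [-2.52, 1.09, 0], "grip": 0.5},
    {"slide": [0.0008, 0.002, 0.0015], "rot": [-2.52, 1.09, 0], "grip": 0.5},
    {"slide": [0.0008, 0.002, 0.0015], "rot": [-2.52, 1.09, 0], "grip": 0.5}
  ]
}}

```text
time: 8.55
ee_pos: [0.5522, -0.1321, 0.1417]
eef_rot: [0.705, 0.463, -0.449, 0.296]
ft_force: [-0.3, -0.1, -0.6]
width: 0.0558
grip_force: 25.0
```

```bash
python3 - <<'E'
from h import *
st=sensors.read_state();print(st['joint_positions'],st['ee_pos'],st['ft_force'],st['eef_rot'])
s=eyes.camera('side')
cv2.imwrite('pics/m3.png',cv2.resize(s['pixels'][160:280,230:370,::-1],None,fx=5,fy=5,interpolation=cv2.INTER_CUBIC))
E
```

```text
[-0.10195919  0.77074103 -0.28191628  1.45667523  0.91556323  1.88748636
 -0.97806778] [ 0.55223504 -0.13210697  0.14166561] [-0.30883775 -0.08741909 -0.64635472] [ 0.70477402  0.46251732 -0.44941732  0.29562712]
```

View pics/m3.png

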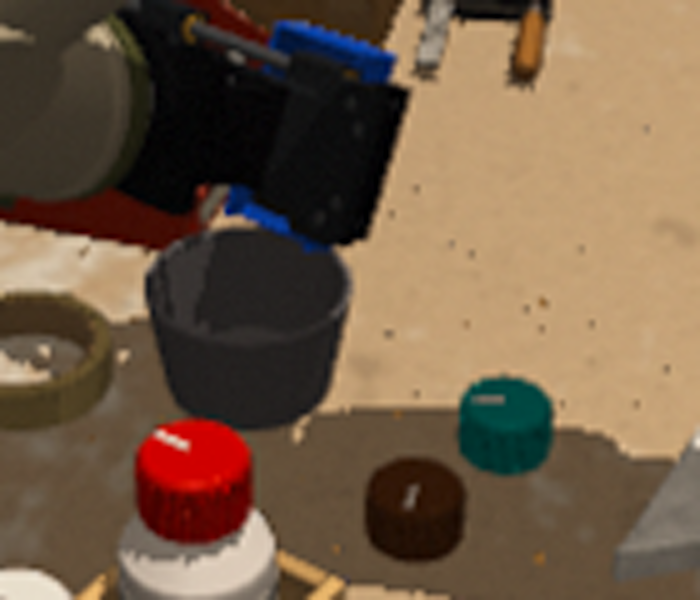

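Request:
{"fn": "arm_command", "kwargs": {
  "steps": [
    {"slide": [0, 0, 0.01], "rot": [0, 0, 0], "grip": 0.5},
    {"slide": [-0.006, -0.02, 0.01], "rot": [7.45, -3.22, 0], "grip": 0.5},
    {"slide": [-0.006, -0.02, 0], "rot": [7.45, -3.22, 0], "grip": 0.5},
    {"slide": [-0.006, -0.02, 0], "rot": [7.45, -3.22, 0], "grip": 0.5},
    {"slide": [-0.006, -0.02, 0], "rot": [7.45, -3.22, 0], "grip": 0.5},
    {"slide": [-0.006, -0.02, 0], "rot": [7.45, -3.22, 0], "grip": 0.5},
    {"slide": [-0.006, -0.02, 0], "rot": [7.45, -3.22, 0], "grip": 0.5},
    {"slide": [-0.006, -0.02, 0], "rot": [7.45, -3.22, 0], "grip": 0.5}
  ]
}}

```text
time: 9.6
ee_pos: [0.5101, -0.2737, 0.1639]
eef_rot: [0.834, 0.547, -0.057, 0.04]
ft_force: [-0.1, -0.2, -1.2]
width: 0.0556
grip_force: 25.0
```

Request:
{"fn": "arm_command", "kwargs": {
  "steps": [
    {"slide": [-0.002, -0.015, 0], "rot": [7.45, -3.22, 0], "grip": 0.5},
    {"slide": [0, 0, -0.02], "rot": [0, 0, 0], "grip": 0.5},
    {"slide": [0, 0, -0.03], "rot": [0, 0, 0], "grip": 0.5},
    {"slide": [0, 0, -0.03], "rot": [0, 0, 0], "grip": 0.5},
    {"slide": [0, 0, -0.03], "rot": [0, 0, 0], "grip": 0.5},
    {"slide": [0, 0, -0.02], "rot": [0, 0, 0], "grip": 0.5},
    {"slide": [0, 0, 0], "rot": [0, 0, 0], "grip": 0.5},
    {"slide": [0, 0, 0], "rot": [0, 0, 0], "grip": 0.5}
  ]
}}

```text
time: 10.6
ee_pos: [0.5089, -0.2877, 0.033]
eef_rot: [0.836, 0.549, 0.001, 0.001]
ft_force: [-0.5, -0.3, -0.9]
width: 0.0557
grip_force: 25.0
```

```bash
python3 - <<'E'
from h import *
st=sensors.read_state();print(st['joint_positions'],st['ee_pos'],st['ft_force'],st['eef_rot'])
s=eyes.camera('side');t=eyes.camera('top')
a=cv2.resize(s['pixels'][165:275,240:350,::-1],None,fx=3.6,fy=3.6,interpolation=cv2.INTER_CUBIC)
b=cv2.resize(t['pixels'][150:260,250:360,::-1],None,fx=3.6,fy=3.6,interpolation=cv2.INTER_CUBIC)
cv2.imwrite('pics/m4.png',np.hstack([a,b]))
E
```

```text
[ 0.72246384  0.44537197 -0.34853322  1.75170287  0.17867835  0.97396736
 -0.10447154] [ 0.50889215 -0.2877487   0.03297297] [-0.45085436 -0.30018438 -0.85312336] [8.36011454e-01 5.48711368e-01 5.05661381e-04 6.53981102e-04]
```

View pics/m4.png

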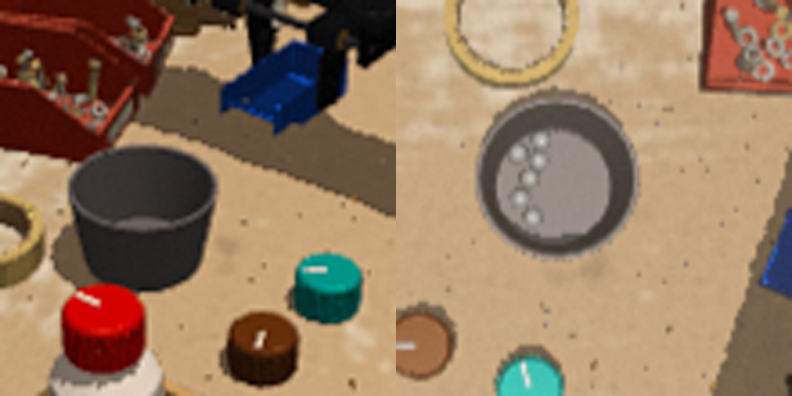

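All six balls are in the pot (pixels about (523–541, 140–218) in the right crop) and the tray is empty. I'll set the tray down now.

Request:
{"fn": "arm_command", "kwargs": {
  "steps": [
    {"slide": [0, 0, -0.012], "rot": [0, 0, 0], "grip": 0.5},
    {"slide": [0, 0, -0.008], "rot": [0, 0, 0], "grip": 0.5},
    {"slide": [0, 0, -0.0035], "rot": [0, 0, 0], "grip": 0.5},
    {"slide": [0, 0, 0], "rot": [0, 0, 0], "grip": 0.5},
    {"slide": [0, 0, 0], "rot": [0, 0, 0], "grip": 1},
    {"slide": [0, 0, 0], "rot": [0, 0, 0], "grip": 1},
    {"slide": [0, 0, 0], "rot": [0, 0, 0], "grip": 1},
    {"slide": [0, 0, 0], "rot": [0, 0, 0], "grip": 1}
  ]
}}

```text
time: 11.7
ee_pos: [0.5082, -0.2873, 0.0081]
eef_rot: [0.836, 0.549, 0.0, -0.0]
ft_force: [0.0, -0.5, -0.4]
width: 0.0844
grip_force: 0.0
```

Request:
{"fn": "arm_command", "kwargs": {
  "steps": [
    {"slide": [0, 0, 0.02], "rot": [0, 0, 0], "grip": 1},
    {"slide": [0, 0, 0.03], "rot": [0, 0, 0], "grip": 1},
    {"slide": [0, 0, 0.05], "rot": [0, 0, 0], "grip": 1},
    {"slide": [0, 0, 0.05], "rot": [0, 0, 0], "grip": 1},
    {"slide": [0, 0, 0.05], "rot": [0, 0, 0], "grip": 1},
    {"slide": [0, 0.04, 0.03], "rot": [0, 0, 0], "grip": 1},
    {"slide": [0, 0.05, 0], "rot": [0, 0, 0], "grip": 1},
    {"slide": [0, 0.05, 0], "rot": [0, 0, 0], "grip": 1}
  ]
}}

```text
time: 12.7
ee_pos: [0.5082, -0.1457, 0.2401]
eef_rot: [0.836, 0.549, 0.001, 0.001]
ft_force: [0.2, -0.2, 0.3]
width: 0.0872
grip_force: 0.0
```

```bash
python3 - <<'E'
from h import *
st=sensors.read_state();print(st['joint_positions'],st['ee_pos'],st['ft_force'],st['eef_rot'])
s=eyes.camera('side');t=eyes.camera('top')
for n,p in(('s',s),('t',t)):
    for o in('tray','hardener_cap','resin_cap'): print(n,o,[(r['bbox'],round(r['conf'],2)) for r in eyes.look_for(o,p)[:2]])
R=(mask(s,'red',(245,238,290,272)),mask(t,'red',(180,200,215,230)))
for v in([(s,R[0]),(t,R[1])],[(t,R[1])],[(s,R[0])]): print('cap',fit(cyl(.0235,.0235,.03),.105,v,(.537,.141),False))
a=s['pixels'][165:225,280:360,::-1]
cv2.imwrite('pics/m5.png',cv2.resize(a,None,fx=6,fy=6))
for z in(.135,): print(ray(t,(151,201),z))
E
```

```text
[ 0.62157592  0.14004997 -0.46875802  1.67034253  0.06494085  1.34432841
 -0.2668714 ] [ 0.50819985 -0.14566733  0.24010151] [ 0.15202329 -0.1583601   0.2557668 ] [8.36020567e-01 5.48696926e-01 7.81617779e-04 8.27577102e-04]
s tray [([302.3, 185.2, 337.7, 208.1], 0.69)]
s hardener_cap [([323.0, 234.9, 340.7, 256.0], 0.69), ([303.4, 249.7, 324.9, 270.0], 0.66)]
s resin_cap [([219.9, 273.5, 251.8, 302.7], 0.57), ([218.0, 216.2, 251.8, 244.5], 0.33)]
t tray []
t hardener_cap [([185.7, 208.1, 210.7, 224.5], 0.9), ([248.8, 236.9, 267.1, 255.6], 0.82)]
t resin_cap [([138.4, 191.2, 163.7, 211.1], 0.61)]
cap (array([537.041, 141.471]), np.float64(0.12))
cap (array([535.997, 140.626]), np.float64(0.058))
cap (array([537.148, 142.302]), np.float64(0.047))
[0.56600493 0.23982169 0.135     ]
```

View pics/m5.png

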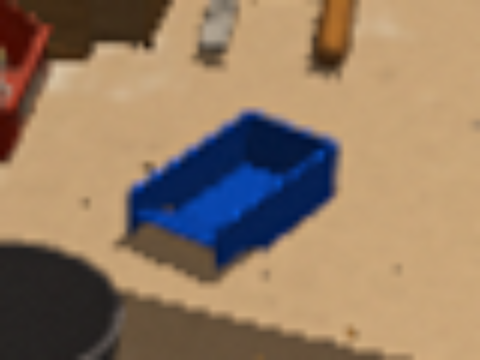

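Tray stands flat and empty. On to the red cap.

Request:
{"fn": "arm_command", "kwargs": {
  "steps": [
    {"slide": [0.0036, 0.036, 0], "rot": [0, 0, 3], "grip": 1},
    {"slide": [0.0036, 0.036, 0], "rot": [0, 0, 3], "grip": 1},
    {"slide": [0.0036, 0.036, 0], "rot": [0, 0, 3], "grip": 1},
    {"slide": [0.0036, 0.036, 0], "rot": [0, 0, 3], "grip": 1},
    {"slide": [0.0036, 0.036, 0], "rot": [0, 0, 3], "grip": 1},
    {"slide": [0.0036, 0.036, 0], "rot": [0, 0, 3], "grip": 1},
    {"slide": [0.0036, 0.036, 0], "rot": [0, 0, 3], "grip": 1},
    {"slide": [0.0036, 0.034, 0], "rot": [0, 0, 3], "grip": 1}
  ]
}}

```text
time: 14.1
ee_pos: [0.5367, 0.1407, 0.2382]
eef_rot: [0.703, 0.712, 0.0, -0.0]
ft_force: [0.1, -0.5, 0.1]
width: 0.0873
grip_force: 0.0
```

Request:
{"fn": "arm_command", "kwargs": {
  "newtons": 20,
  "steps": [
    {"slide": [0, 0, -0.02], "rot": [0, 0, 0], "grip": 1},
    {"slide": [0, 0, -0.02], "rot": [0, 0, 0], "grip": 1},
    {"slide": [0, 0, -0.02], "rot": [0, 0, 0], "grip": 1},
    {"slide": [0, 0, -0.02], "rot": [0, 0, 0], "grip": 1},
    {"slide": [0, 0, -0.01], "rot": [0, 0, 0], "grip": 1},
    {"slide": [0, 0, 0], "rot": [0, 0, 0], "grip": 1},
    {"slide": [0, 0, 0], "rot": [0, 0, 0], "grip": 1},
    {"slide": [0, 0, 0], "rot": [0, 0, 0], "grip": 1}
  ]
}}

```text
time: 15.1
ee_pos: [0.5374, 0.1389, 0.1488]
eef_rot: [0.704, 0.711, 0.001, 0.0]
ft_force: [-0.1, 0.4, 0.0]
width: 0.0868
grip_force: 0.0
```

```bash
python3 - <<'E'
from h import *
st=sensors.read_state();print(st['joint_positions'],st['ee_pos'],st['ft_force'],st['torque'],st['eef_rot'])
s=eyes.camera('side')
R=mask(s,'red',(245,238,290,272));print('cap',fit(cyl(.0235,.0235,.03),.105,[(s,R)],(.537,.141),False))
E
```

```text
[ 0.25744272  0.3088603  -0.6960448   1.71516661  0.2110837   1.19295618
 -0.48381231] [0.53735979 0.1388788  0.14883549] [-0.11290074  0.398763    0.03630771] [ 0.00684494 -0.12311044 -0.0083126 ] [7.03661906e-01 7.10534745e-01 5.33747239e-04 1.21182616e-04]
cap (array([543.979, 122.887]), np.float64(0.366))
```

Request:
{"fn": "arm_command", "kwargs": {
  "newtons": 20,
  "steps": [
    {"slide": [-0.0005, 0.0025, -0.01], "rot": [0, 0, 0], "grip": 1},
    {"slide": [0, 0, -0.015], "rot": [0, 0, 0], "grip": 1},
    {"slide": [0, 0, -0.013], "rot": [0, 0, 0], "grip": 1},
    {"slide": [0, 0, 0], "rot": [0, 0, 0], "grip": 0.6},
    {"slide": [0, 0, 0], "rot": [0, 0, 0], "grip": 0.4},
    {"slide": [0, 0, 0], "rot": [0, 0, 0], "grip": 0.4},
    {"slide": [0, 0, 0], "rot": [0, 0, 0], "grip": 0.4},
    {"slide": [0, 0, 0], "rot": [0, 0, 0], "grip": 0.4}
  ]
}}

```text
time: 16.15
ee_pos: [0.5366, 0.1412, 0.1103]
eef_rot: [0.704, 0.711, 0.0, -0.0]
ft_force: [-0.1, 0.8, 1.9]
width: 0.0469
grip_force: 20.0
```

```bash
python3 - <<'E'
from bench import sensors
st=sensors.read_state();print(st['joint_positions'][6],st['ee_pos'],st['ft_force'],st['torque'],st['eef_rot'],st['width'],st['grip_force'])
E
```

```text
-0.5122492573499231 [0.53660451 0.14122736 0.11031607] [-0.07338223  0.76366618  1.87443213] [-0.06105315 -0.06418792 -0.04789013] [ 7.03667281e-01  7.10529594e-01  2.22149505e-04 -7.23108621e-05] 0.046928039425230765 20.000882675558387
```

Request:
{"fn": "arm_command", "kwargs": {
  "steps": [
    {"slide": [0, 0, 0], "rot": [0, 0, 3], "grip": 0.4},
    {"slide": [0, 0, 0], "rot": [0, 0, 3], "grip": 0.4},
    {"slide": [0, 0, 0], "rot": [0, 0, 3], "grip": 0.4},
    {"slide": [0, 0, 0], "rot": [0, 0, 3], "grip": 0.4},
    {"slide": [0, 0, 0], "rot": [0, 0, 0], "grip": 0.4},
    {"slide": [0, 0, 0], "rot": [0, 0, 0], "grip": 0.4},
    {"slide": [0, 0, 0], "rot": [0, 0, 0], "grip": 0.4},
    {"slide": [0, 0, 0], "rot": [0, 0, 0], "grip": 0.4}
  ]
}}

```text
time: 17.15
ee_pos: [0.5366, 0.1413, 0.1103]
eef_rot: [0.626, 0.78, 0.0, -0.0]
ft_force: [0.2, -0.6, 3.9]
width: 0.0468
grip_force: 20.0
```

```bash
python3 - <<'E'
from bench import sensors
st=sensors.read_state();print(st['joint_positions'][6],st['ee_pos'],st['ft_force'],st['torque'],st['eef_rot'],st['width'],st['grip_force'])
E
```

```text
-0.31453668395353135 [0.53664292 0.14127563 0.11029242] [ 0.20313568 -0.60389722  3.92029759] [-0.05237669 -0.05943034 -0.02692473] [ 6.25681272e-01  7.80078778e-01  1.98210907e-04 -8.52995323e-05] 0.046842913616429324 20.00041060753574
```

Turned 12° anticlockwise with almost no torque, so this is the loosening direction. Continuing to about 68°.

Request:
{"fn": "arm_command", "kwargs": {
  "steps": [
    {"slide": [0, 0, 0], "rot": [0, 0, 7], "grip": 0.4},
    {"slide": [0, 0, 0], "rot": [0, 0, 7], "grip": 0.4},
    {"slide": [0, 0, 0], "rot": [0, 0, 7], "grip": 0.4},
    {"slide": [0, 0, 0], "rot": [0, 0, 7], "grip": 0.4},
    {"slide": [0, 0, 0], "rot": [0, 0, 7], "grip": 0.4},
    {"slide": [0, 0, 0], "rot": [0, 0, 7], "grip": 0.4},
    {"slide": [0, 0, 0], "rot": [0, 0, 7], "grip": 0.4},
    {"slide": [0, 0, 0], "rot": [0, 0, 7], "grip": 0.4}
  ]
}}

```text
time: 18.15
ee_pos: [0.5367, 0.1413, 0.1103]
eef_rot: [0.184, 0.983, 0.0, -0.0]
ft_force: [-0.2, 1.1, 3.1]
width: 0.0472
grip_force: 20.0
```

```bash
python3 - <<'E'
from bench import sensors,eyes
import cv2
st=sensors.read_state();print(st['joint_positions'][6],st['ee_pos'],st['ft_force'],st['torque'],st['eef_rot'],st['width'],st['grip_force'])
s=eyes.camera('side')
cv2.imwrite('pics/m6.png',cv2.resize(s['pixels'][200:300,210:320,::-1],None,fx=5,fy=5,interpolation=cv2.INTER_CUBIC))
E
```

```text
0.6044775466389702 [0.53665348 0.14131224 0.11030262] [-0.23716559  1.09438314  3.12098388] [ 0.06669911 -0.20393584 -0.01231505] [ 1.84162964e-01  9.82895723e-01  1.95907766e-05 -1.94262201e-05] 0.04719839986509636 19.99888135920628
```

View pics/m6.png

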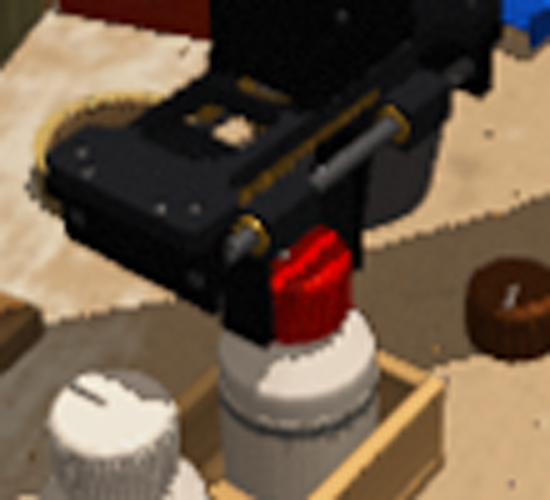

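Request:
{"fn": "arm_command", "kwargs": {
  "steps": [
    {"slide": [0, 0, 0.003], "rot": [0, 0, 0], "grip": 0.4},
    {"slide": [0, 0, 0.003], "rot": [0, 0, 0], "grip": 0.4},
    {"slide": [0, 0, 0.004], "rot": [0, 0, 0], "grip": 0.4},
    {"slide": [0, 0, 0], "rot": [0, 0, 0], "grip": 0.4},
    {"slide": [0, 0, 0], "rot": [0, 0, 0], "grip": 0.4},
    {"slide": [0, 0, 0], "rot": [0, 0, 0], "grip": 0.4},
    {"slide": [0, 0, 0], "rot": [0, 0, 0], "grip": 0.4},
    {"slide": [0, 0, 0], "rot": [0, 0, 0], "grip": 0.4}
  ]
}}

```text
time: 19.2
ee_pos: [0.5364, 0.1412, 0.12]
eef_rot: [0.186, 0.983, -0.0, -0.0]
ft_force: [-0.2, -0.0, -0.5]
width: 0.0471
grip_force: 20.0
```

Little force, so it lifts freely. Raising it.

Request:
{"fn": "arm_command", "kwargs": {
  "steps": [
    {"slide": [0, 0, 0.01], "rot": [0, 0, 0], "grip": 0.4},
    {"slide": [0, 0, 0.01], "rot": [0, 0, 0], "grip": 0.4},
    {"slide": [0, 0, 0.012], "rot": [0, 0, 0], "grip": 0.4},
    {"slide": [0, 0, 0.012], "rot": [0, 0, 0], "grip": 0.4},
    {"slide": [0, 0, 0.012], "rot": [0, 0, 0], "grip": 0.4},
    {"slide": [0, 0, 0.004], "rot": [0, 0, 0], "grip": 0.4},
    {"slide": [0, 0, 0], "rot": [0, 0, 0], "grip": 0.4},
    {"slide": [0, 0, 0], "rot": [0, 0, 0], "grip": 0.4}
  ]
}}

```text
time: 20.2
ee_pos: [0.5362, 0.1411, 0.1796]
eef_rot: [0.186, 0.983, -0.0, -0.001]
ft_force: [-1.0, -0.7, -1.0]
width: 0.0471
grip_force: 20.0
```

Request:
{"fn": "arm_command", "kwargs": {
  "steps": [
    {"slide": [0, 0, 0], "rot": [0, 0, 0], "grip": 0.4},
    {"slide": [0, 0, 0], "rot": [0, 0, 0], "grip": 0.4},
    {"slide": [0, 0, 0], "rot": [0, 0, 0], "grip": 0.4},
    {"slide": [0, 0, 0], "rot": [0, 0, 0], "grip": 0.4},
    {"slide": [0, 0, 0], "rot": [0, 0, 0], "grip": 0.4},
    {"slide": [0, 0, 0], "rot": [0, 0, 0], "grip": 0.4},
    {"slide": [0, 0, 0], "rot": [0, 0, 0], "grip": 0.4},
    {"slide": [0, 0, 0], "rot": [0, 0, 0], "grip": 0.4}
  ]
}}

```text
time: 21.2
ee_pos: [0.5365, 0.1412, 0.1801]
eef_rot: [0.186, 0.983, -0.0, -0.0]
ft_force: [-0.1, 0.4, 0.2]
width: 0.0471
grip_force: 20.0
```

```bash
python3 - <<'E'
from bench import sensors,eyes
import cv2
s=eyes.camera('side')
cv2.imwrite('pics/m7.png',cv2.resize(s['pixels'][160:310,200:350,::-1],None,fx=3.8,fy=3.8,interpolation=cv2.INTER_CUBIC))
E
```

```text
(no output)
```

View pics/m7.png

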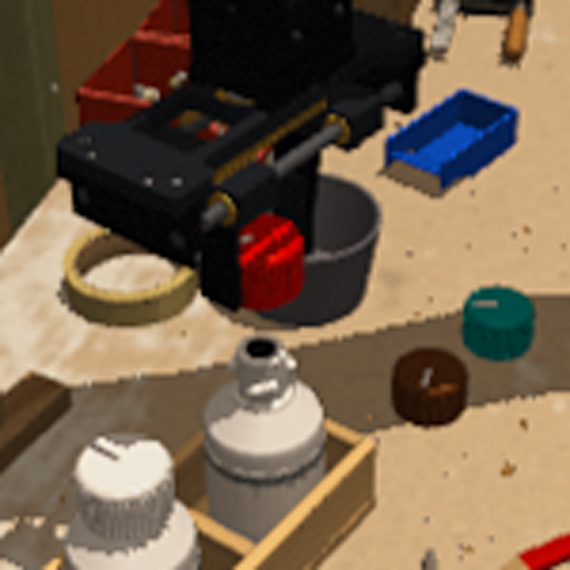

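The red cap (pixel about (270,262)) is held upright above the open neck at (262,348). The white cap is still on, the tray is flat and the pot is upright, so I'm handing in.

```bash
python3 -c "
from bench import order
print(order.close_job())"
```

```text
the job is handed in; nothing more can be done
None
```

The job is handed in, with no verdict returned: all six balls are in the pot, the empty tray is flat on the bench, and the red cap came off anticlockwise (right-hand thread) and is held upright about 45 mm above its bottle's rim, with the white cap still on.

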